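Lock the walnut box with its hasp and pin

TASK

Lock the walnut box: swing its steel hasp plate down over the staple until the plate lies flat against the front of the box, and then take the pin that has the wide round collar and put it upright down through the staple's loop, in front of the plate, so that the collar rests on the loop. Let go and leave it there.

Things in the scene. Friction and masses are not known exactly. Their poses are not given: they have to be found in the camera images.
- walnut_chest: Walnut box, 149 x 212 x 89 mm high, lid shut, fixed. Origin: centre of its underside. Its +x points out of the front, which bears hasp and staple and faces roughly towards the robot; y along the front, z up. The front face is 75 mm from the origin; the staple juts from its middle to 126 mm.
- hasp (a joint): Steel hasp plate 90 mm wide (along box y), 77 mm long, 3 mm thick, hinge axis 79 mm ahead of box origin, 92 mm high. Rad: 0 = hanging flat on the front, outer side 80.5 mm ahead of it; pi/2 = level, towards the robot; starts 1.7 to 2.3. Stiff: stays where left (1.5 N at 40 mm moves it). Slot 42 mm wide, 34 to 67 mm from the axis; solid side rails 24 mm wide, centred 33 mm off the middle.
- loop_eye (a point): Where the pin goes: middle of the part of the staple's loop in front of the shut hasp, 110 mm in front of the box's origin, at the loop's upper side (54.5 mm high). The loop is a level U of 5 mm steel bar, 34 mm wide outside; its opening is 24 mm wide and reaches from 80 (shut hasp) to 121 mm from the box's origin. Axes as the box's.
- lock_pin: Of two upright pins in a fixed pale wooden block (60 x 150 x 50 high, holes 85 apart), the one with a steel collar 44 mm across, 5 thick (the other, with a 20 mm handle, has none). Origin: centre of the collar's underside; z up along the pin. Round wooden handle 24 mm in diameter, from 5 to 60 mm above the origin; shaft 9 mm in diameter, 40 mm long below it, loose in its hole. About 90 g.
There are look-alikes about, which are no part of the job. What is shaped like the lock_pin but turquoise is not meant.

How it is judged:
By the outcome, as a careful person would: the job done as asked, in the order asked, and still so for the second after the job is handed in, with the robot touching nothing.
It also fails if it takes over 51 s, if anything falls off the work surface, if the arm or the gripper's body presses on something with over 40 N, if the wrist force passes 120 N, or if a joint passes its speed limit or range.

ROBOT

A 6-joint arm with a two-finger parallel gripper is mounted at the origin on a cart in front of the work surface, level with it; the furniture and walls round the work are solid. World frame = base frame: x ahead of the robot, y to its left, z up, the work surface at z = 0. Lengths are in m, angles in rad, forces in N, time in s.
With the tool pointing down it reaches from about 0.35 to 0.875 m from the base axis. Payload 4.2 kg.
Tool frame: the origin (TCP) lies between the finger pads; the fingertips stand 22 mm ahead of it and the grasp point (between the pads) lies 3 mm ahead of it; z points along the fingers, y is the line along which they close (so a half turn about z gives the same grasp; the last joint's range is limited). The gripper opens to 87 mm and grips with 3 to 60 N. Pads are 19 mm wide; open, the fingers measure 117 mm over their backs; the gripper's body (75 mm by 190 mm) begins 51 mm behind the grasp point.
Start: joints at [-1.063, 0.385, 0.008, 0, -1.194, -0.259], TCP at [0.154, -0.606, 0.245] pointing down, gripper open.
Joint ranges: [-3.14, 3.14], [-1.21, 2.06], [-1.07, 1.41], [-3.16, 2.05], [-2.99, -0.16], [-3.1, 3.1]. Speed limits (rad/s): [2.79, 2.79, 3.14, 3.14, 3.14, 3.14].

INTERFACE

Orientations are given as a unit quaternion [x, y, z, w].
In Python, from plant import manip gives the robot as it stands. The module is installed in compiled form; this text tells all that it offers. Calls block until the motion is done:
- manip.movep(position, orientation): joint-space move of the TCP to a pose.
- manip.servo_line(position, orientation=None, speed=0.15): straight line of the TCP; orientation=None keeps the orientation; speed is the mean speed in m/s.
- manip.move_j(angles): joint-space move.
- manip.gripper_to(opening): finger opening in m; the grip force is fixed at half the most; returns when the fingers have stopped.
- manip.pause(seconds).
- manip.ik(position, orientation): joint angles nearest the present ones, or None.
- manip.grab_frame(name): name is "side" or "top"; returns a dict with "frame" (420x560x3 uint8, blue, green, red), "mtx" (3x3 intrinsics, pixels), "R" (3x3) and "t" (3): a world point X has camera coordinates R X + t. Camera axes: x right, y down, z forward; pixel columns grow to the right and rows downward; lengths in m; the calibration is good to about 2 mm. A picture is of the moment at which its call begins. There is no depth.
A pose or a line that the arm cannot do raises manip.IKError and nothing moves.
- manip.job_done(): hands the job in; it is judged then, once.
Readings, each from a call of its own:
- manip.read_t(): time.
- manip.read_joint_positions(): joint angles.
- manip.read_qd(): joint speeds.
- manip.read_joint_torque(): joint torques, N m.
- manip.read_eef_pos(): TCP position.
- manip.read_orientation(): TCP orientation.
- manip.read_wrist_force(): force on the tool from outside, world axes, zero at the start.
- manip.read_ft_torque(): the same for the moment, N m.
- manip.read_grip_width(): finger opening in m.
- manip.read_gripper_force(): force on a finger pad.
Only numpy, scipy, OpenCV 4.12 (cv2) and the standard library are available. Lean on these libraries where they do the work, as an engineer would, in place of code of your own. Each camera call takes 0.05 s, during which the arm holds its last target. There are 200 camera calls.

## Working session

There is one attempt and no reset: what is moved stays moved. The work goes in short steps, each a Python script; the robot and the scene stay as the last script left them, time stands still between calls to the robot, and variables do not carry over. Pictures are saved under pics/ and viewed, at most 10 in all, crops included, and the job is handed in when it is done.

```bash
mkdir -p pics
cat > h.py <<'E'
import numpy as np, cv2
from plant import manip
def cam(n,save=None):
    d=manip.grab_frame(n)
    if save: cv2.imwrite('pics/'+save,d['frame'])
    return d
def ray(d,u,v):
    R=np.array(d['R']);t=np.array(d['t']);K=np.array(d['mtx'])
    return -R.T@t, R.T@np.linalg.solve(K,[u,v,1.])
def onz(d,u,v,z):
    c,r=ray(d,u,v); return c+r*(z-c[2])/r[2]
def proj(d,X):
    p=np.array(d['mtx'])@(np.array(d['R'])@np.array(X)+np.array(d['t'])); return p[:2]/p[2]
def tri(*obs):
    A=np.zeros((3,3));b=np.zeros(3)
    for d,u,v in obs:
        c,r=ray(d,u,v);r=r/np.linalg.norm(r);P=np.eye(3)-np.outer(r,r);A+=P;b+=P@c
    X=np.linalg.solve(A,b)
    return X,[np.linalg.norm(proj(d,X)-[u,v]) for d,u,v in obs]
E
python3 - <<'E'
from h import *
for n in('side','top'):
    d=cam(n,n+'0.png'); print(n,ray(d,280,210))
E
```

```text
side (array([ 0.51784122, -0.8560827 ,  0.5782053 ]), array([ 0.02340999,  0.84739318, -0.53059331]))
top (array([ 0.41027022, -0.08900924,  1.06451694]), array([ 0.1513809 ,  0.02613624, -0.98816138]))
```

View pics/side0.png

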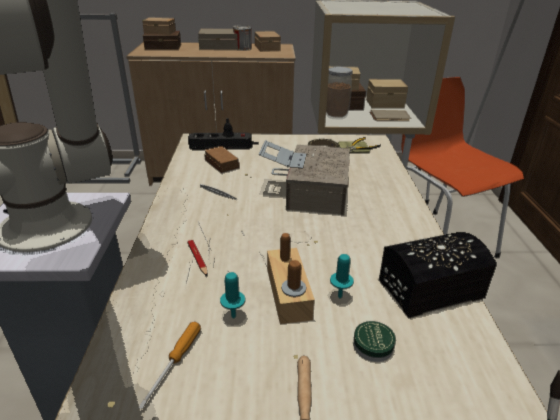

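View pics/top0.png

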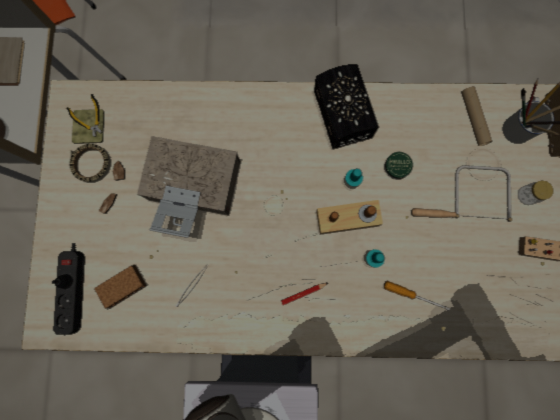

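The walnut box sits at about (190,175) in the top view and (320,178) in the side view, with its hasp raised. Candidates for the pin (top / side pixels):
- Brown pin with steel collar: (370,211) / (294,275).
- Brown pin without collar: (334,216) / (285,245).
- Turquoise look-alikes: (353,178) / (342,270) and (375,258) / (232,290).

By the description it is the first. I'll check that in a close crop, together with the box.

Run:
```python
import cv2,numpy as np
t=cv2.imread('pics/top0.png');s=cv2.imread('pics/side0.png')
def c(i,x,y,w,h): return cv2.resize(i[y:y+h,x:x+w],(400,300),interpolation=cv2.INTER_CUBIC)
cv2.imwrite('pics/crop1.png',np.vstack([np.hstack([c(t,130,130,120,90+20)[:, :],c(t,305,180,100,75)]),np.hstack([c(s,250,130,120,90),c(s,230,225,120,90)])]))
cv2.imwrite('pics/crop1.png',np.vstack([np.hstack([c(t,130,128,160,120),c(t,305,180,100,75)]),np.hstack([c(s,250,130,120,90),c(s,230,225,120,90)])]))
```

```text
(no output)
```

View pics/crop1.png

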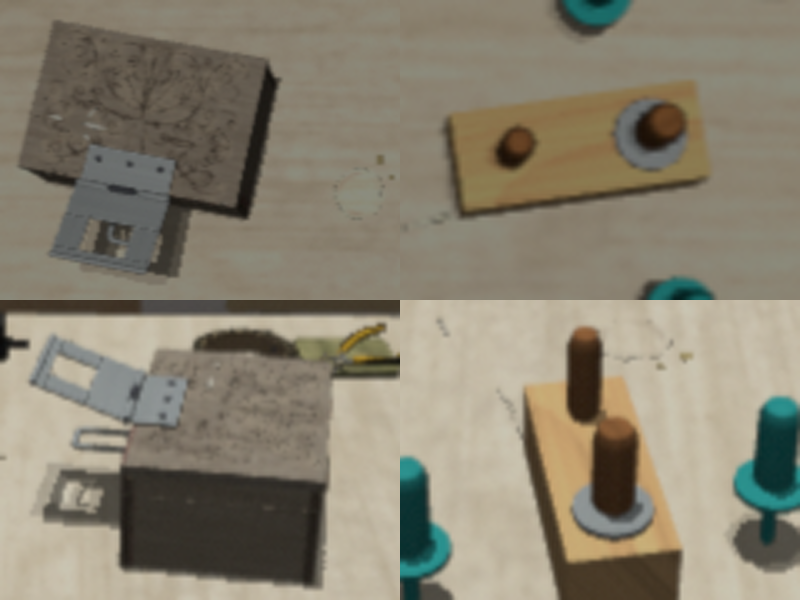

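The crop shows the steel-collared brown pin (top (368,213), side (294,287) at the collar), its collarless neighbour, and the box's four lid corners, plate and staple clearly. Now I'll measure.

Run:
```python
from h import *
np.set_printoptions(precision=4,suppress=True)
T=cam('top');S=cam('side')
tc=[(150.8,136),(237.2,151.2),(226,212.8),(138,194)] # BL BR FR FL
sc=[(349.6,148.6),(348.4,186.1),(286.6,178.9),(296.5,145)]
P=[onz(T,*p,.089) for p in tc]
for p,q,x in zip(tc,sc,P): print('top',x[:2],'tri',*tri((T,*p),(S,*q)),'side',onz(S,*q,.089)[:2])
P=np.array(P);print('sizes',np.linalg.norm(P[0]-P[1]),np.linalg.norm(P[1]-P[2]),np.linalg.norm(P[2]-P[3]),np.linalg.norm(P[3]-P[0]))
c=P.mean(0); f=(P[2]+P[3]-P[0]-P[1])[:2]; l=(P[0]+P[3]-P[1]-P[2])[:2]
a1=np.arctan2(f[1],f[0]);a2=np.arctan2(l[1],l[0]);print('centre',c,'yaw',a1,a2,a2+np.pi/2)
# collar: grey ellipse by mask
def m(d,x,y,w,h):
    I=d['frame'][y:y+h,x:x+w]; hsv=cv2.cvtColor(I,cv2.COLOR_BGR2HSV)
    k=((hsv[...,1]<50)&(hsv[...,2]>90)).astype(np.uint8)
    n,L,st,_=cv2.connectedComponentsWithStats(k); i=1+st[1:,4].argmax()
    hull=cv2.convexHull(cv2.findContours((L==i).astype(np.uint8),0,1)[0][0])
    e=cv2.fitEllipse(hull); print(st[i],e[1]); return e[0][0]+x,e[0][1]+y
t=m(T,355,200,26,24);s=m(S,278,272,32,26)
print(t,s,onz(T,*t,.0545)[:2],onz(S,*s,.0545)[:2],tri((T,*t),(S,*s)))
# staple tip outer middle in side crop
print('pin top',onz(T,371.,210.5,.11), onz(S,294.5,265,.11))
for q in [(447,188),(305,228),(460,213),(708,178),(692,82),(451,115)]:
    print('block/…',onz(T,305+(q[0]-400)/4,180+q[1]/4,.05)[:2])
# hasp end corners tri
for p,q in [((62-7+0,255),(32,382)),((152,270),(95,420-3))]:
    print('hasp',tri((T,130+p[0]/2.5,128+p[1]/2.5),(S,250+q[0]/3.333,130+(q[1]-300)/3.333)))
print(manip.read_t())
```

```text
top [0.7353 0.2515] tri [0.7376 0.2534 0.0835] [np.float64(0.18619297789640626), np.float64(0.16395370808234974)] side [0.7357 0.2414]
top [0.7001 0.0416] tri [0.7024 0.0425 0.0819] [np.float64(0.11225112558608571), np.float64(0.11507678691102018)] side [0.7001 0.0299]
top [0.5512 0.0626] tri [0.5545 0.0627 0.0893] [np.float64(1.4116942112007944), np.float64(1.3890210301258994)] side [0.5578 0.0643]
top [0.5928 0.2723] tri [0.5929 0.2739 0.0846] [np.float64(0.2851705586176109), np.float64(0.2424049560768511)] side [0.5916 0.2635]
sizes 0.21286471713615038 0.150329306159658 0.21380198402757372 0.14405061857102594
centre [0.6448 0.157  0.089 ] yaw 2.99914906863964 1.3896632857698297 2.9604596125647262
[  4   5  18  17 118] (17.231616973876953, 17.72433090209961)
[  4   8  24  16 179] (16.005992889404297, 24.61195182800293)
(367.3008279800415, 213.1498556137085) (293.40325832366943, 287.04649925231934) [ 0.5605 -0.2719] [ 0.5596 -0.275 ] (array([ 0.5603, -0.2723,  0.0521]), [np.float64(0.2337098886468304), np.float64(0.3178183427822991)])
pin top [ 0.5585 -0.2703  0.11  ] [ 0.5595 -0.2822  0.11  ]
block/… [ 0.5257 -0.1512]
block/… [ 0.5003 -0.0664]
block/… [ 0.5108 -0.1591]
block/… [ 0.5342 -0.3074]
block/… [ 0.5925 -0.2989]
block/… [ 0.5701 -0.1534]
hasp (array([0.4999, 0.2374, 0.0731]), [np.float64(4.18404731164386), np.float64(3.6239947317236108)])
hasp (array([0.5182, 0.1445, 0.0835]), [np.float64(9.39340017479602), np.float64(8.646331166233697)])
0.2
```

```bash
cat >> h.py <<'E'
from scipy.spatial.transform import Rotation as Ro
YAW=2.968; C=np.array([.6455,.157]); PIN=np.array([.560,-.272])
bx=np.array([np.cos(YAW),np.sin(YAW)]); by=np.array([-bx[1],bx[0]])
def W(x,y,z): return np.r_[C+bx*x+by*y,z]
def quat(s):
    y=np.r_[by*s,0];z=np.array([0,0,-1.]);return Ro.from_matrix(np.c_[np.cross(y,z),y,z]).as_quat()
def arc(th,r=.05,push=0):
    return W(.079+r*np.sin(th)+.0015*np.cos(th)+.0095*np.cos(th)-push,0,.092-r*np.cos(th)+.0015*np.sin(th)+.022)
E
python3 - <<'E'
from h import *
np.set_printoptions(precision=3,suppress=True)
for s in(1,-1):
    for p in [arc(2.5)+[0,0,.08],arc(2.3),arc(1.2),arc(0),np.r_[PIN,.085],np.r_[PIN,.25],W(.11,0,.25),W(.11,0,.0955)]:
        print(s,p,manip.ik(p,quat(s)))
E
```

```text
1 [0.547 0.174 0.235] [ 0.591  0.305 -0.135  0.    -1.13   0.807]
1 [0.538 0.176 0.148] [ 0.602  0.374 -0.272  0.    -0.926  0.795]
1 [0.518 0.179 0.097] [ 0.629  0.409 -0.372  0.    -0.789  0.768]
1 [0.557 0.173 0.064] [ 0.578  0.502 -0.314  0.    -0.754  0.819]
1 [ 0.56  -0.272  0.085] [-0.193  0.529 -0.193  0.    -0.849  1.59 ]
1 [ 0.56  -0.272  0.25 ] [-0.193  0.377  0.01   0.    -1.204  1.59 ]
1 [0.537 0.176 0.25 ] [ 0.603  0.279 -0.133  0.    -1.158  0.794]
1 [0.537 0.176 0.096] [ 0.603  0.436 -0.331  0.    -0.804  0.794]
-1 [0.547 0.174 0.235] [ 0.591  0.305 -0.135  0.    -1.13  -2.335]
-1 [0.538 0.176 0.148] [ 0.602  0.374 -0.272  0.    -0.926 -2.346]
-1 [0.518 0.179 0.097] [ 0.629  0.409 -0.372  0.    -0.789 -2.374]
-1 [0.557 0.173 0.064] [ 0.578  0.502 -0.314 -0.    -0.754 -2.323]
-1 [ 0.56  -0.272  0.085] [-0.193  0.529 -0.193  0.    -0.849 -1.552]
-1 [ 0.56  -0.272  0.25 ] [-0.193  0.377  0.01   0.    -1.204 -1.552]
-1 [0.537 0.176 0.25 ] [ 0.603  0.279 -0.133  0.    -1.158 -2.348]
-1 [0.537 0.176 0.096] [ 0.603  0.436 -0.331  0.    -0.804 -2.348]
```

Run:
```python
from h import *
np.set_printoptions(precision=3,suppress=True)
q=quat(1)
manip.gripper_to(.048)
manip.movep(arc(2.5)+[0,0,.10],q)
print(manip.read_t(),manip.read_grip_width())
for th in [2.4,2.1,1.8,1.5,1.2,.9,.6,.3,.1]:
    manip.servo_line(arc(th),speed=.08); F=manip.read_wrist_force(); print(th,np.array(F),round(manip.read_t(),2))
    if np.linalg.norm(F)>35: print('stop');break
else:
    for p in np.arange(-.001,.006,.001):
        manip.servo_line(arc(0,push=p),speed=.03); F=np.array(manip.read_wrist_force()); print(p,F)
        if np.linalg.norm(F)>15: break
cam('side','side1.png')
print(manip.read_t())
```

```text
4.1833 0.04799239690366416
2.4 [-0.58  -0.178  0.6  ] 5.62
2.1 [-0.137  0.363  0.121] 5.98
1.8 [-0.158  0.788  0.118] 6.33
1.5 [ 0.39   0.856 -0.397] 6.67
1.2 [-0.692  0.434  0.254] 7.01
0.9 [ 0.502 -1.047  0.295] 7.33
0.6 [-0.18  -0.132  0.85 ] 7.65
0.3 [0.754 0.209 0.963] 7.97
0.1 [ 0.408  0.382 -0.075] 8.24
-0.001 [-6.113  2.638  3.205]
0.0 [-9.123  4.319  4.289]
0.001 [-11.498   4.885   7.   ]
0.002 [-14.997   7.345   8.725]
9.325
```

Run:
```python
from h import *
q=quat(1)
manip.servo_line(arc(0)+np.r_[bx*.03,0],speed=.1)
manip.servo_line(arc(0)+np.r_[bx*.03,.11],speed=.2)
manip.gripper_to(.06)
manip.movep(np.r_[PIN,.20],q)
print(manip.read_t())
t=cam('top','top2.png')['frame'];s=cam('side','side2.png')['frame'];s1=cv2.imread('pics/side1.png')
def c(i,x,y,w,h): return cv2.resize(i[y:y+h,x:x+w],(400,300),interpolation=cv2.INTER_CUBIC)
cv2.imwrite('pics/crop2.png',np.vstack([np.hstack([c(t,150,160,80,60),c(s,250,130,80,60)]),np.hstack([c(s1,230,110,120,90),c(s,220,160,160,120)])]))
```

```text
12.7083
```

View pics/crop2.png

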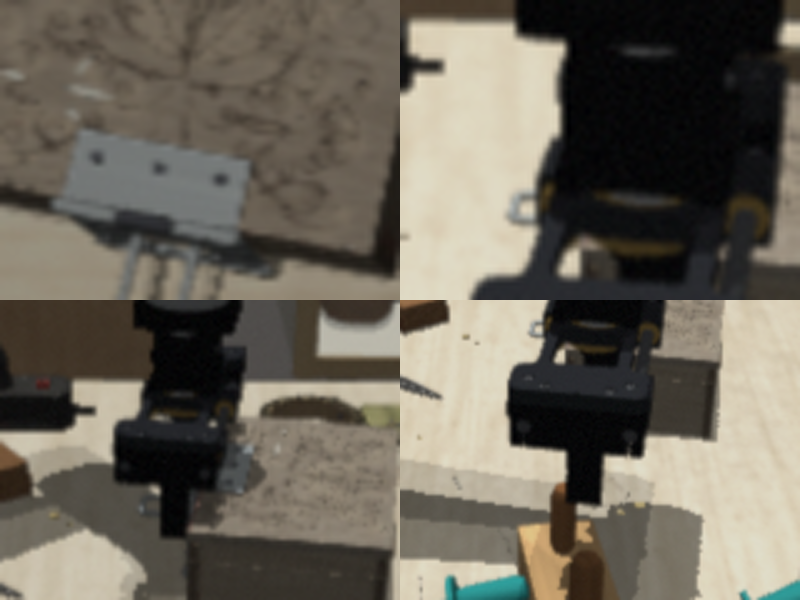

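The plate is down: the top crop shows it edge-on under the hinge, with the loop's two bars protruding. The turquoise pins seem to have moved, so I'll check the whole picture.

Run:
```python
import cv2,numpy as np
t=cv2.imread('pics/top2.png');s=cv2.imread('pics/side2.png');s1=cv2.imread('pics/side1.png')
def c(i,x,y,w,h): return cv2.resize(i[y:y+h,x:x+w],(400,300),interpolation=cv2.INTER_CUBIC)
cv2.imwrite('pics/crop3.png',np.vstack([np.hstack([c(t,150,180,80,60),c(t,290,140,160,120)]),np.hstack([c(s1,190,210,200,150),c(s,190,210,200,150)])]))
```

```text
(no output)
```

View pics/crop3.png

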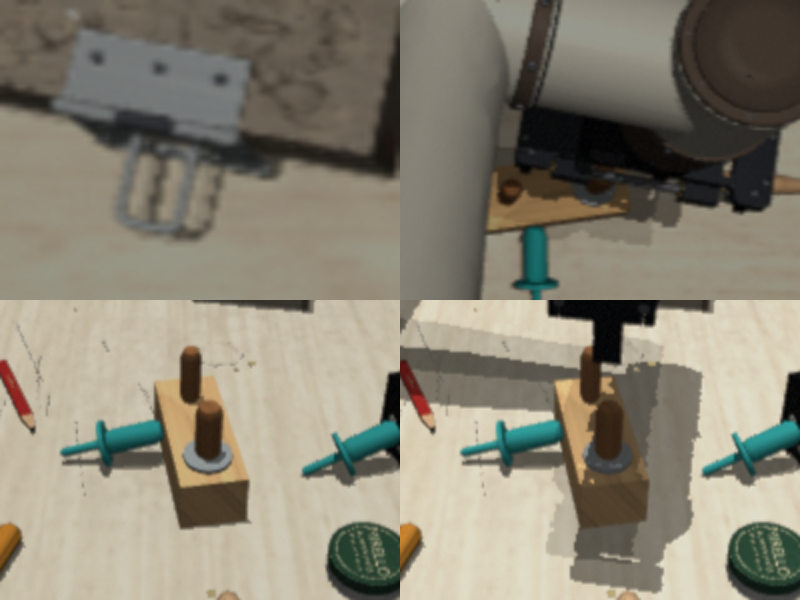

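The turquoise pins toppled by themselves before I reached that area. They lie low and out of the way. The loop in the top crop has its bars at x≈128 and 186 and its front end at about (150,232). I'll compare that with the prediction.

Run:
```python
from h import *
np.set_printoptions(precision=4,suppress=True)
T=cam('top')
for X in [(.1235,0),(.1,.0145),(.1,-.0145)]:
    u=proj(T,W(*X,.052)); print(X,'pred crop px',(u-[150,180])*5+2)
for p in [(150,231),(128,185),(187,190)]:
    w=onz(T,150+(p[0]-2)/5,180+(p[1]-2)/5,.052)[:2]-C; print(p,'box xy',w@bx,w@by)
```

```text
(0.1235, 0) pred crop px [152.1665 229.5562]
(0.1, 0.0145) pred crop px [192.2429 187.7558]
(0.1, -0.0145) pred crop px [134.1486 176.6082]
(150, 231) box xy 0.124380788797232 -0.0008718747870635077
(128, 185) box xy 0.10456125223407958 -0.016498212148190253
(187, 190) box xy 0.10154746132502876 0.012243784594959235
```

Run:
```python
from h import *
np.set_printoptions(precision=3,suppress=True)
manip.servo_line(np.r_[PIN,.088],speed=.12)
print(manip.read_wrist_force())
manip.gripper_to(.0); print('w',manip.read_grip_width(),manip.read_gripper_force(),manip.read_wrist_force())
manip.servo_line(np.r_[PIN,.22],speed=.15)
manip.movep(W(.109,-.0015,.22),quat(1))
print('w',manip.read_grip_width(),manip.read_eef_pos(),W(.109,-.0015,.22),manip.read_t())
t=cam('top','top4.png')['frame'];s=cam('side','side4.png')['frame']
def c(i,x,y,w,h): return cv2.resize(i[y:y+h,x:x+w],(400,300),interpolation=cv2.INTER_CUBIC)
cv2.imwrite('pics/crop4.png',np.hstack([c(t,130,150,120,90),c(s,220,80,120,90)]))
```

```text
[-1.028 -0.072 -0.55 ]
w 0.022977866235424974 30.000193206360564 [0.497 0.019 0.069]
w 0.0235464396528346 [0.539 0.177 0.22 ] [0.538 0.177 0.22 ] 17.3417
```

View pics/crop4.png

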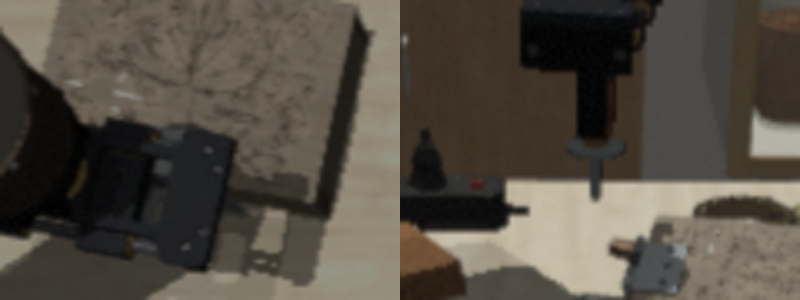

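Run:
```python
from h import *
np.set_printoptions(precision=4,suppress=True)
S=cam('side'); e=np.array(manip.read_eef_pos())
for z in(.142,.1845): print(proj(S,[*e[:2],z]))
for p,z in [((597,148),.1845),((596,197),.142)]:
    u=220+(p[0]-400)/3.333,80+p[1]/3.333; print(u,onz(S,*u,z)-e)
```

```text
[278.0706 139.4188]
[278.2558 123.3942]
(279.1059105910591, 124.40444044404441) [ 0.002  -0.0068 -0.0354]
(278.8058805880588, 139.10591059105911) [ 0.0019  0.002  -0.0779]
```

The picture shows the pin held upright, with its collar at side (279,124) and its tip at (279,139). That is within about 2 mm of the tool axis, so I'll lower it.

Run:
```python
from h import *
np.set_printoptions(precision=2,suppress=True)
g=lambda z: W(.1105,-.0015,z)
manip.servo_line(g(.140),speed=.12)
print(manip.read_wrist_force())
for z in [.13,.12,.11,.102,.097,.095,.094,.093,.092,.091,.090,.089]:
    manip.servo_line(g(z),speed=.05); F=np.array(manip.read_wrist_force()); print(z,F)
    if np.linalg.norm(F+[0,0,.9])>5: break
print(manip.read_t())
t=cam('top','top5.png')['frame'];s=cam('side','side5.png')['frame']
def c(i,x,y,w,h): return cv2.resize(i[y:y+h,x:x+w],(400,300),interpolation=cv2.INTER_CUBIC)
cv2.imwrite('pics/crop5.png',np.hstack([c(t,130,150,120,90),c(s,250,130,80,60)]))
```

```text
[-0.14 -0.58  0.03]
0.13 [ 0.75  0.22 -0.64]
0.12 [ 0.52  0.46 -1.56]
0.11 [-0.79  0.06 -0.56]
0.102 [-0.37  0.42 -0.85]
0.097 [-0.58 -0.3  -1.01]
0.095 [-0.52 -0.11 -0.5 ]
0.094 [ 0.75  0.02 -0.35]
0.093 [-0.75  0.31 -0.43]
0.092 [-1.51 -0.83  3.4 ]
0.091 [-2.65 -0.22  7.63]
21.1667
```

View pics/crop5.png

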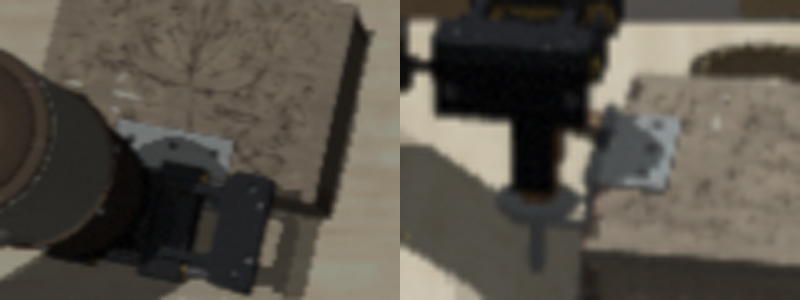

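The side crop shows the collar at (538,203) sitting on the loop and the shaft hanging through below it. Contact came at z = 0.092, as predicted. I'll release, back off and look.

Run:
```python
from h import *
manip.servo_line(W(.1105,-.0015,.0922),speed=.03)
manip.gripper_to(.05); manip.pause(.2)
manip.servo_line(W(.1105,-.0015,.22),speed=.12)
manip.movep([.45,-.2,.30],quat(1)); manip.pause(.3)
print(manip.read_t(),manip.read_wrist_force())
t=cam('top','top6.png')['frame'];s=cam('side','side6.png')['frame']
def c(i,x,y,w,h): return cv2.resize(i[y:y+h,x:x+w],(400,300),interpolation=cv2.INTER_CUBIC)
cv2.imwrite('pics/crop6.png',np.vstack([np.hstack([c(t,140,160,80,60),c(s,245,130,80,60)]),np.hstack([cv2.resize(t,(400,300)),cv2.resize(s,(400,300))])]))
```

```text
25.4667 [-0.18959668  0.52985128 -0.27163785]
```

View pics/crop6.png

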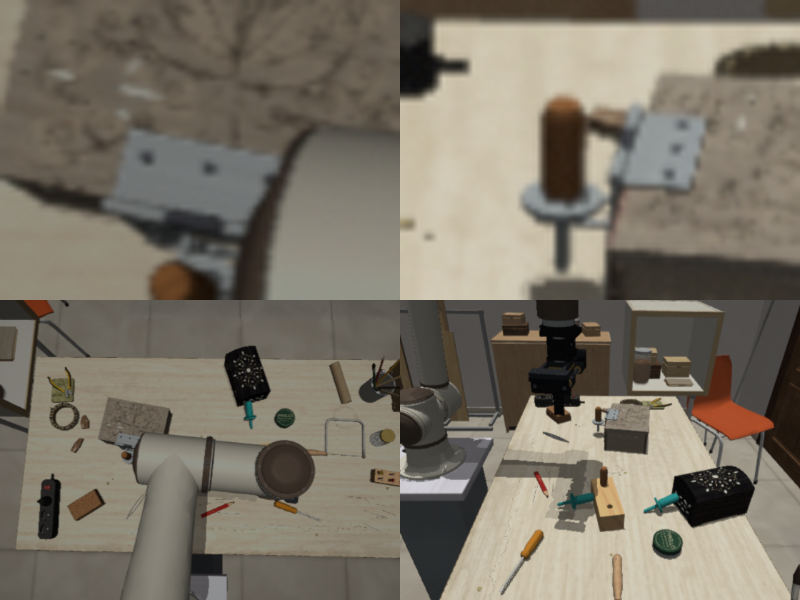

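The pin stands upright in the loop with its collar on the bars (side crop (562,200)). The plate is shut, and the arm is clear.

```bash
python3 -c "
from plant import manip
print(manip.job_done())"
```

```text
the job is handed in; nothing more can be done
None
```

The job is handed in at about 25.5 s: the hasp was pressed shut first, and then the steel-collared pin was set upright through the staple loop with its collar resting on the loop, released and left.

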